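# Load a hinged-leaf drill jig and snap its cover shut

### The arm

A 6-joint arm with a two-finger parallel gripper is mounted at the origin on a cart in front of the work surface, level with it; the furniture and walls round the work are solid. World frame = base frame: x ahead of the robot, y to its left, z up, the work surface at z = 0. Lengths are in m, angles in rad, forces in N, time in s.
With the tool pointing down it reaches from about 0.375 to 0.975 m from the base axis. Payload 3.8 kg.
Tool frame: the origin (TCP) lies on the centre line of the jaws, within the pads' length; the fingertips stand 14 mm ahead of it and the grasp point (between the pads) lies 5 mm behind it; z points along the fingers, y is the line along which they close (so a half turn about z gives the same grasp; the last joint's range is limited). The gripper opens to 88 mm and grips with 3 to 60 N. Pads are 18 mm wide; open, the fingers measure 123 mm over their backs; the gripper's body (75 mm by 187 mm) begins 45 mm behind the grasp point.
Start: joints at [-1.367, 0.264, 1.604, -0, 1.274, -0.037], TCP at [0.161, -0.656, 0.216] pointing down, gripper open.
Joint ranges: [-2.63, 2.63], [-0.94, 2.18], [0.31, 2.57], [-1.31, 4.45], [0, 2.66], [-2.55, 2.55]. Speed limits (rad/s): [2.57, 2.57, 3.14, 3.14, 3.14, 3.14].

### API

Orientations are given as a rotation vector (axis times angle).
In Python, from workcell import * gives the robot as it stands.
- The arm moves only by the shell command python3 -m jog 'ROWS' [FORCE]. ROWS is a JSON object of lists of equal length, an entry for each row: "translation": the shift along the tool's x, y, z in m, a list of three; "roll": the turn about the tool's z in degrees; "fingers": the closure, from -1 (fully open) to 1 (shut). In form: {"translation": [[x, y, z], ...], "roll": [roll, ...], "fingers": [fingers, ...]}. A call has 1 to 8 rows; each row is the pose to reach, as a shift and turn from the pose commanded when the call began, along the tool's axes at that moment; what a row does not reach only later rows make up. A row lasts 1/8 s, in which the tool goes at most 62.5 mm and 10.7 degrees, less where a joint would pass 70% of its speed; a pose out of reach is approached as far as the arm can. A call with a gripper value outside its range is refused whole. The fingers move at their own pace and stop on an object; FORCE is the grip in N (left out, the last holds). Time passes only in rows, so rows that repeat a pose let the fingers close. It gives the time, the measured TCP pose, the force, the opening and the grip force at its end, in the units of the state.
- observe(): the state, without advancing time (a new reading comes with each control period).
- get_image(name): name is "side" or "top" or "wrist"; returns a dict with "color" (384x512x3 uint8, red, green, blue), "fx", "fy", "cx", "cy" (pixels), "D" ([k1, k2, p1, p2, k3] as OpenCV has them; the pictures are not rectified), "extrinsics" (4x4, takes a point from world to camera coordinates); the wrist camera has in their place "T_tool_cam" (4x4, takes a point from camera to tool coordinates, whose origin is the TCP and whose axes are the flange's). Camera axes: x right, y down, z forward; pixel columns grow to the right and rows downward; lengths in m; the calibration is good to about 2 mm. A picture is of the moment at which its call begins: read the wrist's pose just before it. There is no depth.
- finish_job(): hands the job in; it is judged then, once.
The state is a dict: "time": time; "q": joint angles; "joint_velocities": joint speeds; "effort": joint torques, N m; "tool_pos": TCP position; "tcp_rot": TCP orientation; "force": force on the tool from outside, world axes, zero at the start; "wrist_torque": the same for the moment, N m; "opening": opening from 0.0 (shut) to 1.0 (fully open); "gripper_force": force on a finger pad.
Only numpy, scipy, OpenCV 4.12 (cv2) and the standard library are available. Lean on these libraries where they do the work, as an engineer would, in place of code of your own. Each camera call takes 0.05 s, during which the arm holds its last target. There are 200 camera calls.

### The job

The wooden blank standing on end beside the drill jig is to be drilled next: lay it flat in the jig's nest, down between the dark locating blocks, then swing the open cover over it and press it down past the spring ball until the catch holds it fully shut. Leave the tape measure and the small offcut where they are.

Things in the scene. Friction and masses are not known exactly. Their poses are not given: they have to be found in the camera images.
- jig: drill jig screwed to the bench, painted grey, base plate 196 x 110 x 12 mm; origin at the centre of its underside, x along its length towards the hinge, y across, z up. Its nest is the middle of the plate, between six dark steel locating blocks; the hinge is at one end, the catch post at the other
- jig_nest (a point): where the centre of the seated blank belongs: middle of the nest, 21 mm above the bench (nest floor at 12 mm); axes as the jig's. The blocks are 10 mm high and leave 116 mm in x by 42 mm in y: two end stops at x = +-58 to 66, 24 mm wide; four side blocks at y = +-21 to 29, x = +-32 to 52 mm. For |x| < 32 mm the sides are open for the fingers
- cover_hinge (a point): middle of the cover's hinge line, at x = +78 mm in the jig, 36 mm above the bench; axes as the jig's, the hinge line is y
- cover (a joint): cover angle: 0 = fully shut (level, underside 32 mm above the bench, 2 mm over the seated blank), pi/2 = upright, limit 2.2. Starts open, leaning back from the nest; the stiff hinge stays where it is left. At about 0.09 the free end meets the spring ball; about 8 N down near the free end forces it past, and below 0.045 it snaps home
- cover_pad (a point): centre of the rubber press pad (26 x 36 mm) outside on the cover near its free end, 130 mm from the hinge line; x along the cover to the hinge, z its outward normal (up when shut). The cover is a plain steel leaf 44 mm wide, 8 mm thick, ending 154 mm from the hinge line, with two drill bushings (17 mm wide, 3 mm proud) 48 and 92 mm from it
- blank_center (a point): centre of the wooden blank, a plain board offcut 38 x 110 x 18 mm; its own x is along the 38 mm, y along the 110 mm, z along the 18 mm. At the start it stands on one 38 x 18 mm end, its centre 55 mm above the bench
- blank: the same wooden blank; origin at the middle of one 38 x 110 mm face, same axes as blank_center
- catch (a point): centre of the 12 mm steel spring ball, 43 mm above the bench, on the face of the catch post (x = -82 to -95 mm in the jig, 26 mm wide, top 54 mm above the bench); axes as the jig's
- tape_measure: bystander: yellow tape measure 39 x 87 x 69 mm high, origin at the centre of its underside
- small_offcut: bystander: small wooden offcut 40 x 60 x 18 mm lying flat, origin at the centre of its underside
Mind the look-alikes: they are no part of the job. What is shaped like the blank but purple or red is not meant.

How it is judged:
By the outcome, as a careful person would: the job done as asked, in the order asked, and still so for the second after the job is handed in, with the robot touching nothing.
It also fails if it takes over 72 s, if anything falls off the work surface, if the arm or the gripper's body presses on something with over 40 N, if the wrist force passes 120 N, or if a joint passes its speed limit or range.

## Working session

There is one attempt and no reset: what is moved stays moved. The work goes in short steps, Python scripts to look and compute and a shell command to move; the robot and the scene stay as the last step left them, time stands still between calls to the robot, and variables do not carry over. Pictures are saved under pics/ and viewed, at most 10 in all, crops included, and the job is handed in when it is done.

```bash
ls; mkdir -p pics; python3 - <<'E'
from workcell import *
import cv2,numpy as np
s=observe();print(s)
ims=[]
for n in ("side","top"):
    d=get_image(n);cv2.imwrite(f"pics/{n}0.png",d["color"][:,:,::-1]);
    print(n,d["fx"],d["fy"],d["cx"],d["cy"],d["D"],np.round(d["extrinsics"],4).tolist())
    cv2.imwrite(f"pics/{n}0b.png",cv2.resize(d["color"][:,:,::-1],(800,600),interpolation=cv2.INTER_CUBIC))
d=get_image("wrist");print(d["T_tool_cam"],d["fx"]);cv2.imwrite("pics/wrist0.png",d["color"][:,:,::-1])
E
```

```text
pics
{'time': 0.0, 'q': array([-1.36687204e+00,  2.64756243e-01,  1.60529643e+00,  4.17948438e-06,
        1.27370383e+00, -3.69101493e-02]), 'joint_velocities': array([-0.00019294,  0.00185667, -0.00061679,  0.00065383,  0.0006956 ,
        0.00051487]), 'effort': array([-1.75600751e-03, -5.02119505e+01, -3.56873238e+01,  7.25575956e-02,
        2.92367244e-02, -1.87668124e-04]), 'tool_pos': array([ 0.16084225, -0.6548098 ,  0.21462786]), 'tcp_rot': array([-3.11670234e+00, -3.77127271e-01,  2.77063310e-04]), 'force': array([ 0.94361358,  0.40947485, -0.43491823]), 'wrist_torque': array([-0.00023353, -0.00378725,  0.02281715]), 'gripper_force': 0.0, 'opening': 1.005501169211751}
side 416.2691755890326 416.2691755890326 249.86572413758944 189.3216922844382 [-0.11334613  0.          0.          0.          0.        ] [[0.9965, -0.0819, -0.0169, -0.5876], [-0.0502, -0.4244, -0.9041, 0.0534], [0.0669, 0.9017, -0.4271, 1.0792], [0.0, 0.0, 0.0, 1.0]]
top 498.7585313927458 498.7585313927458 256.690735098469 194.00113704154077 [-0.09720417  0.          0.          0.          0.        ] [[0.0182, -0.9998, -0.0014, -0.1316], [-0.9761, -0.0175, -0.2165, 0.5812], [0.2165, 0.0053, -0.9763, 1.2275], [0.0, 0.0, 0.0, 1.0]]
[[-6.15778329e-05 -9.65658380e-01 -2.59815105e-01  6.70120895e-02]
 [ 9.99999964e-01  7.98941419e-06 -2.66700720e-04  1.15809099e-04]
 [ 2.59617556e-04 -2.59815112e-01  9.65658345e-01 -1.67952990e-01]
 [ 0.00000000e+00  0.00000000e+00  0.00000000e+00  1.00000000e+00]] 325.8793150629561
```

View pics/side0b.png

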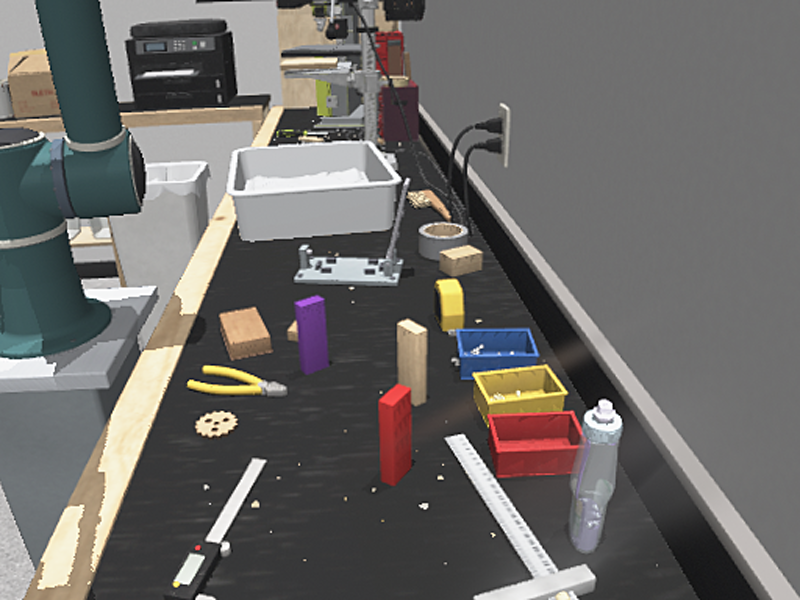

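View pics/top0b.png

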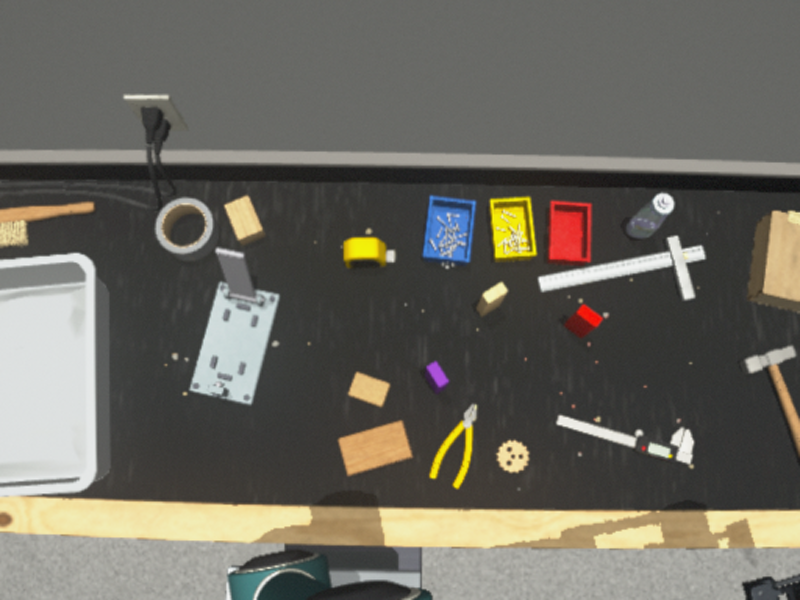

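The top view (800x600) shows three standing boards: wooden at (492,298), purple at (436,375), red at (583,320). The wooden one fits the task. The jig is centred near (235,343), with its hinge end up at (245,295) and its catch post at (218,390). I'll confirm with enlarged crops.

```bash
cat > h.py <<'E'
from workcell import *
import cv2,numpy as np
from scipy.spatial.transform import Rotation as R
from scipy.optimize import least_squares
def cam(d,s=None):
    K=np.array([[d["fx"],0,d["cx"]],[0,d["fy"],d["cy"]],[0,0,1]]);D=np.array(d["D"],float)
    if "extrinsics" in d: E=np.array(d["extrinsics"])
    else:
        T=np.eye(4);T[:3,:3]=R.from_rotvec(s["tcp_rot"]).as_matrix();T[:3,3]=s["tool_pos"]
        E=np.linalg.inv(T@np.array(d["T_tool_cam"]))
    return K,D,E
def proj(c,P):
    K,D,E=c;return cv2.projectPoints(np.array(P,float).reshape(-1,3),cv2.Rodrigues(E[:3,:3])[0],E[:3,3],K,D)[0][:,0]
def ray(c,uv,z):
    K,D,E=c;n=cv2.undistortPoints(np.array(uv,float).reshape(-1,1,2),K,D)[:,0]
    d=np.c_[n,np.ones(len(n))]@E[:3,:3];o=-E[:3,:3].T@E[:3,3]
    return o+d*((z-o[2])/d[:,2])[:,None]
def grid(im,x0,y0,w,h,f,step=10):
    o=cv2.resize(im[y0:y0+h,x0:x0+w,::-1],(w*f,h*f),interpolation=cv2.INTER_CUBIC)
    for x in range(-(-x0//step)*step,x0+w,step): cv2.putText(o,str(x),((x-x0)*f,9),0,.35,(0,255,255),1);cv2.line(o,((x-x0)*f,10),((x-x0)*f,14),(0,255,255),1)
    for y in range(-(-y0//step)*step,y0+h,step): cv2.putText(o,str(y),(0,(y-y0)*f+4),0,.35,(0,255,255),1);cv2.line(o,(24,(y-y0)*f),(28,(y-y0)*f),(0,255,255),1)
    return o
E
python3 - <<'E'
from h import *
t=cv2.imread("pics/top0.png")[:,:,::-1];s=cv2.imread("pics/side0.png")[:,:,::-1]
a=grid(t,110,145,80,120,5);b=grid(t,298,170,40,40,10);c=grid(s,240,198,50,70,4)
m=np.zeros((600,800,3),np.uint8);m[:,:400]=a;m[:400,400:]=b[:400,:400]
m[320:600,400:600]=c
e=grid(s,180,105,90,80,2)
m[440:600,610:790]=e
cv2.imwrite("pics/m1.png",m)
E
```

```text
(no output)
```

View pics/m1.png

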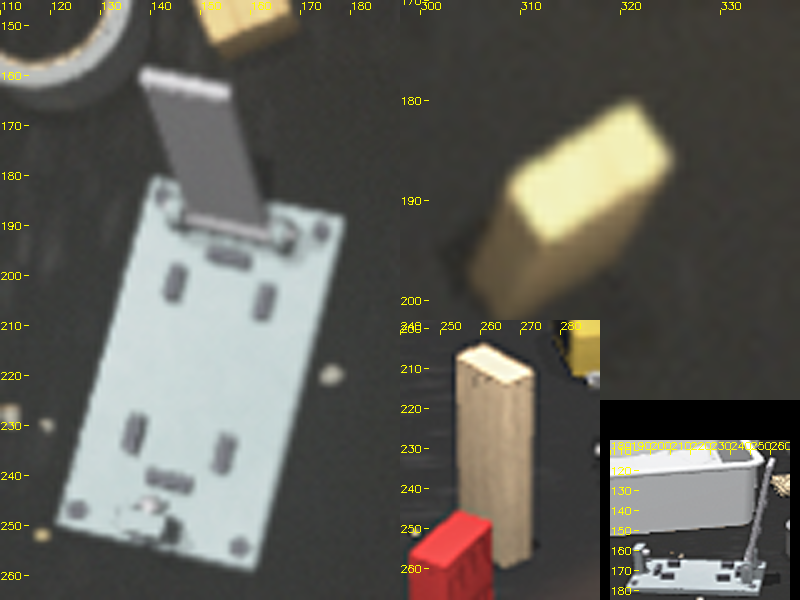

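```bash
cat > fit.py <<'E'
from h import *
d=get_image("top");c=cam(d)
def q(l,f,x0,y0): return (np.array(l,float)+.5)/f-.5+[x0,y0]
J=q([(152,176),(345,215),(257,572),(57,525)],5,110,145)
B=q([(110,190),(236,100),(272,157),(148,243)],10,298,170)
for n,U,z,loc in (("jig",J,.012,[(.098,.055),(.098,-.055),(-.098,-.055),(-.098,.055)]),("blank",B,.11,[(.009,.019),(.009,-.019),(-.009,-.019),(-.009,.019)])):
    P=ray(c,U,z);print(n,P.round(4).tolist(),[round(np.linalg.norm(P[i]-P[i-1]),4) for i in range(4)])
    L=np.array(loc)
    def f(p):
        a=p[2];r=np.array([[np.cos(a),-np.sin(a)],[np.sin(a),np.cos(a)]])
        return (proj(c,np.c_[L@r.T+p[:2],np.full(4,z)])-U).ravel()
    best=min((least_squares(f,[*P[:,:2].mean(0),a]) for a in (0,1,-1,.5,-.5)),key=lambda r:r.cost)
    print(best.x.round(4),np.degrees(best.x[2]).round(2),best.fun.round(2))
E
python3 fit.py
```

```text
jig [[0.6289, 0.1982, 0.012], [0.6089, 0.0911, 0.012], [0.4151, 0.128, 0.012], [0.4374, 0.2364, 0.012]] [np.float64(0.1952), np.float64(0.1089), np.float64(0.1972), np.float64(0.1107)]
[ 0.5226  0.1634 -0.1928] -11.05 [-0.14 -0.15  0.16  0.24 -0.08 -0.28  0.06  0.19]
blank [[0.5895, -0.2507, 0.11], [0.6133, -0.2826, 0.11], [0.5987, -0.2915, 0.11], [0.5761, -0.2602, 0.11]] [np.float64(0.0164), np.float64(0.0398), np.float64(0.0171), np.float64(0.0386)]
[ 0.5944 -0.2712  0.6243] 35.77 [-0.07 -0.43 -0.47  0.18  0.18  0.21  0.36  0.04]
```

The crops confirm it: the plain wooden board stands with its top face at top-image (309–325, 180–194). The jig's cover leans back beyond the hinge end.

The tool can't tilt. I'll grip the blank across its 38 mm side, carry it to clear bench beside the jig, tip it over there, then regrasp it lying flat.

```bash
cat > go.py <<'E'
import sys
from h import *
def st():
    s=observe();M=R.from_rotvec(s["tcp_rot"]).as_matrix();return s,M,np.degrees(np.arctan2(M[1,0],M[0,0]))
if __name__=="__main__":
    s,M,ph=st();print("t",round(s["time"],2),"pos",s["tool_pos"].round(4),"phi",ph.round(2),"tilt",M[:,2].round(4),"q",s["q"].round(2),"F",s["force"].round(1))
    a=list(map(float,sys.argv[1:]))
    if a: print("shift",(M.T@(np.array(a[:3])-s["tool_pos"])).round(4),"roll",round(ph-a[3],2))
E
python3 go.py 0.594 -0.271 0.2 35.8
python3 - <<'E'
from h import *
c=cam(get_image("top"))
for n,u,z in (("offcut",(370,388),.018),("tape",(365,250),.069),("purple",(436,372),.11),("red",(588,318),.11),("board",(375,447),.02)):
    print(n,ray(c,np.array(u)/1.5625,z).round(3))
E
```

```text
t 0.2 pos [ 0.1609 -0.6551  0.2151] phi 13.79 tilt [-2.0e-04  1.4e-03 -1.0e+00] q [-1.37  0.26  1.6   0.    1.27 -0.04] F [ 0.2  0.5 -0.7]
shift [ 0.5122 -0.2697  0.0155] roll -22.01
offcut [[ 0.447 -0.071  0.018]]
tape [[ 0.672 -0.059  0.069]]
purple [[ 0.464 -0.178  0.11 ]]
red [[ 0.554 -0.42   0.11 ]]
board [[ 0.349 -0.082  0.02 ]]
```

```bash
python3 -m jog '{"translation": [[0.512,-0.27,0.015],[0.512,-0.27,0.015],[0.512,-0.27,0.015],[0.512,-0.27,0.015],[0.512,-0.27,0.015],[0.512,-0.27,0.015],[0.512,-0.27,0.015],[0.512,-0.27,0.015]], "roll": [-22,-22,-22,-22,-22,-22,-22,-22], "fingers": [-1,-1,-1,-1,-1,-1,-1,-1]}'; python3 go.py 0.594 -0.271 0.2 35.8
```

```text
time: 1.25
tool_pos: [0.536, -0.3221, 0.203]
tcp_rot: [2.989, 0.965, 0.0]
force: [0.3, -0.3, 0.5]
opening: 1.0
gripper_force: 0.0
t 1.25 pos [ 0.536  -0.3221  0.203 ] phi 35.8 tilt [ 3.e-04 -3.e-04 -1.e+00] q [-0.58  0.18  1.73 -0.    1.23  0.37] F [ 0.3 -0.3  0.5]
shift [ 0.0769 -0.0076  0.003 ] roll -0.0
```

```bash
python3 -m jog '{"translation": [[0.077,-0.008,0],[0.077,-0.008,0],[0.077,-0.008,0]], "roll": [0,0,0], "fingers": [-1,-1,-1]}'; python3 - <<'E'
from h import *
s=observe();d=get_image("wrist");c=cam(d,s)
o=np.ascontiguousarray(d["color"][:,:,::-1])
cv2.imwrite("pics/w1.png",o)
def box(cx,cy,a):
    n=np.array([np.cos(a),np.sin(a)]);m=np.array([-n[1],n[0]])
    return np.array([[*(np.array([cx,cy])+i*.009*n+j*.019*m),.11] for i,j in((1,1),(1,-1),(-1,-1),(-1,1))])
p=proj(c,box(.5944,-.2712,.6243));print(p.round(1))
g=grid(d["color"],0,0,512,384,1,50)
cv2.polylines(g,[p.round().astype(int)],1,(0,0,255),1)
cv2.imwrite("pics/w1g.png",g);print(s["tool_pos"])
E
```

```text
time: 1.62
tool_pos: [0.5927, -0.2715, 0.2026]
tcp_rot: [-2.988, -0.969, 0.001]
force: [0.1, 0.4, 0.5]
opening: 0.996
gripper_force: 0.0
[[234.7 175.1]
 [281.2 175.2]
 [280.7 196.4]
 [235.  196.2]]
[ 0.59274074 -0.27148392  0.20263124]
```

View pics/w1g.png

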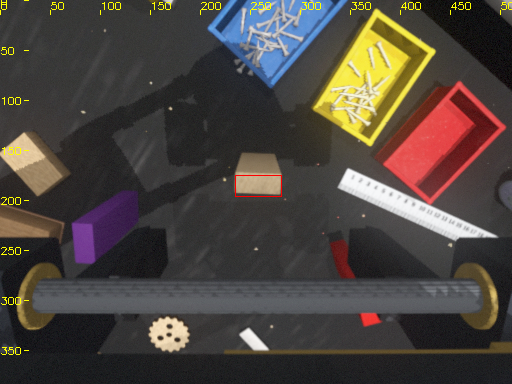

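The predicted outline of the blank's top (red box at x 235–281, y 175–196) matches the blank exactly. Descending to grip it.

```bash
python3 -m jog '{"translation": [[0.001,0.001,0.06],[0.001,0.001,0.112],[0.001,0.001,0.112],[0.001,0.001,0.112],[0.001,0.001,0.112],[0.001,0.001,0.112],[0.001,0.001,0.112],[0.001,0.001,0.112]], "roll": [0,0,0,0,0,0,0,0], "fingers": [-1,-1,-1,1,1,1,1,1]}' 10; python3 go.py 0.52 0.03 0.14 -11.05
```

```text
time: 2.68
tool_pos: [0.5941, -0.2723, 0.0914]
tcp_rot: [2.989, 0.966, 0.001]
force: [-0.4, -0.8, -0.3]
opening: 0.455
gripper_force: 0.0
t 2.67 pos [ 0.5941 -0.2723  0.0914] phi 35.81 tilt [ 6.e-04 -3.e-04 -1.e+00] q [-0.47  0.32  1.77 -0.    1.05  0.48] F [-0.4 -0.8 -0.3]
shift [ 0.1168 -0.2885 -0.0487] roll 46.86
```

```bash
python3 -m jog '{"translation": [[0,0,0],[0,0,0],[0,0,0],[0,0,-0.03],[0,0,-0.06]], "roll": [0,0,0,0,0], "fingers": [1,1,1,1,1]}' 10; python3 -m jog '{"translation": [[0.117,-0.288,0],[0.117,-0.288,0],[0.117,-0.288,0],[0.117,-0.288,0],[0.117,-0.288,0],[0.117,-0.288,0],[0.117,-0.288,0],[0.117,-0.288,0]], "roll": [47,47,47,47,47,47,47,47], "fingers": [1,1,1,1,1,1,1,1]}' 10; python3 go.py 0.52 0.03 0.0914 -11.05
```

```text
time: 3.3
tool_pos: [0.5934, -0.2721, 0.1509]
tcp_rot: [-2.988, -0.965, 0.002]
force: [-0.2, -0.6, 0.8]
opening: 0.01
gripper_force: 0.0
time: 4.3
tool_pos: [0.5209, 0.0284, 0.1511]
tcp_rot: [3.126, -0.308, 0.001]
force: [-0.4, -0.1, 0.0]
opening: 0.009
gripper_force: 0.0
t 4.3 pos [0.5209 0.0284 0.1511] phi -11.26 tilt [ 3.e-04 -5.e-04 -1.e+00] q [ 0.01  0.02  2.   -0.    1.12  1.77] F [-0.4 -0.1  0. ]
shift [-0.0012 -0.0014  0.0597] roll -0.21
```

Opening 0.01 means the jaws closed on nothing. I'll look.

```bash
python3 - <<'E'
from h import *
t=get_image("top")["color"];s=get_image("side")["color"]
cv2.imwrite("pics/top1.png",t[:,:,::-1]);cv2.imwrite("pics/side1.png",s[:,:,::-1])
m=np.zeros((600,800,3),np.uint8)
m[:320,:800]=grid(t,180,130,200,80,4)[:320]
m[320:,:450]=grid(s,150,130,225,140,2)
cv2.imwrite("pics/m2.png",m)
E
```

```text
(no output)
```

View pics/m2.png

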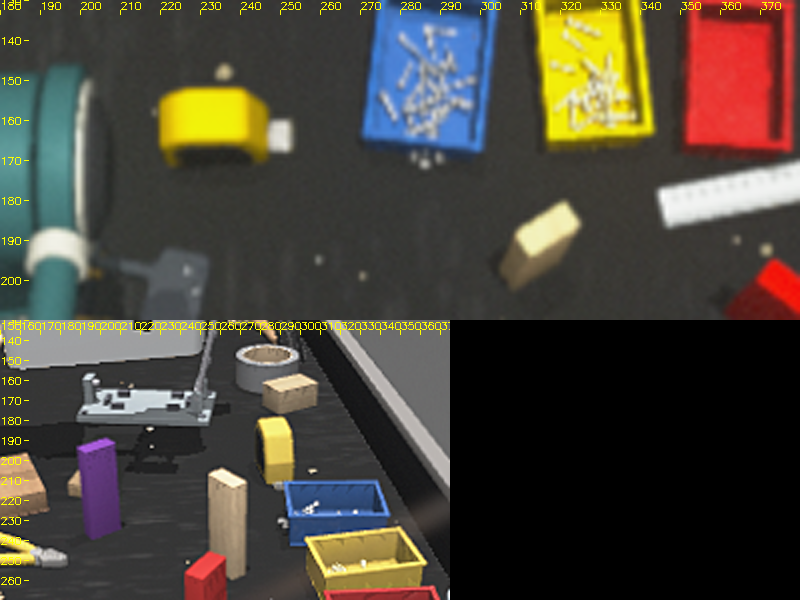

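The blank still stands untouched at top-image (308–324, 181–200). I'll check where the fingertips really are in the wrist view.

```bash
python3 - <<'E'
from h import *
d=get_image("wrist");s=observe();K,D,_=cam(d,s)
E=np.linalg.inv(np.array(d["T_tool_cam"]));c=(K,D,E)
def show(im,h):
    g=np.clip(255*(im[:,:,::-1]/255.)**.4,0,255).astype(np.uint8)
    g=np.ascontiguousarray(g)
    for y in (h,-h):
        for x in (-.009,.009):
            for z in (-.005,.014):
                u=proj(c,[[x,y,z]])[0];cv2.circle(g,tuple(int(v) for v in u.round()),2,(0,0,255),-1)
    return g
w=cv2.imread("pics/w1.png")[:,:,::-1]
m=np.zeros((600,800,3),np.uint8)
a=cv2.resize(show(w,.044),(400,300));b=cv2.resize(show(d["color"],0),(400,300))
m[:300,:400]=a;m[:300,400:]=b
m[300:,:400]=cv2.resize(show(w,.044)[150:350,100:400],(400,300))
m[300:,400:]=cv2.resize(show(d["color"],0)[150:350,100:400],(400,300))
cv2.imwrite("pics/m3.png",m);print(s["opening"],s["gripper_force"])
E
```

```text
0.0065752215821313804 0.0
```

View pics/m3.png

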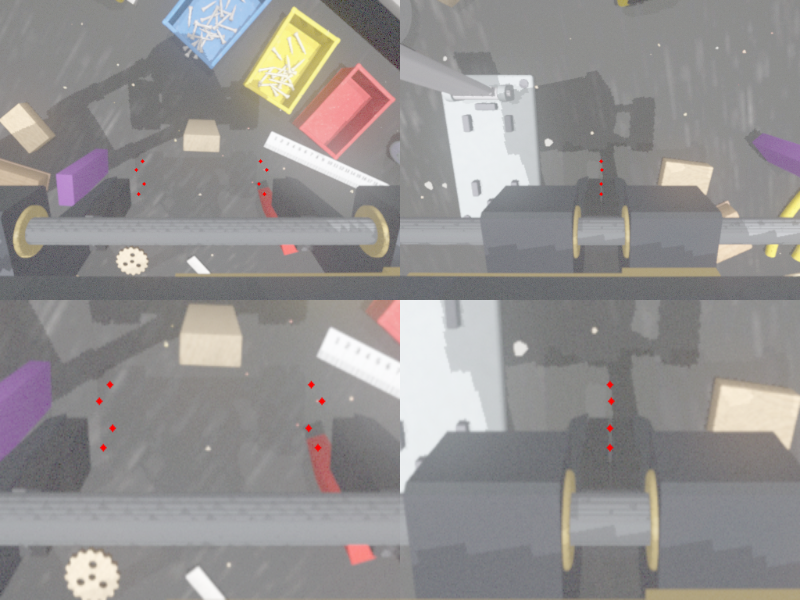

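The visible finger ends in the wrist view sit well short of the predicted tip positions (red dots), as if the fingers were about 35 mm shorter. I'll cross-check in the side view.

```bash
python3 - <<'E'
from h import *
from go import st
s,M,ph=st()
m=np.zeros((600,800,3),np.uint8)
d=get_image("side");c=cam(d)
u0=proj(c,[s["tool_pos"]])[0];print(u0)
x0,y0=int(max(0,min(u0[0]-80,352))),int(max(0,u0[1]-90))
g=np.ascontiguousarray(cv2.resize((255*(d["color"][y0:y0+120,x0:x0+160,::-1]/255.)**.5).astype(np.uint8),(800,600),interpolation=cv2.INTER_CUBIC))
for z,col in ((.014,(0,0,255)),(0,(0,255,0)),(-.023,(255,0,255)),(-.05,(255,255,0))):
    u=(proj(c,[s["tool_pos"]+M[:,2]*z])[0]-[x0,y0]+.5)*5;print(z,u);cv2.circle(g,tuple(int(v) for v in u),4,col,-1)
cv2.imwrite("pics/s3.png",g)
E
```

```text
[221.422488   142.47893443]
0.014 [405.80717403 480.4455885 ]
0 [404.61243998 454.89467215]
-0.023 [402.63335976 412.35212888]
-0.05 [400.28482237 361.5071299 ]
```

View pics/s3.png

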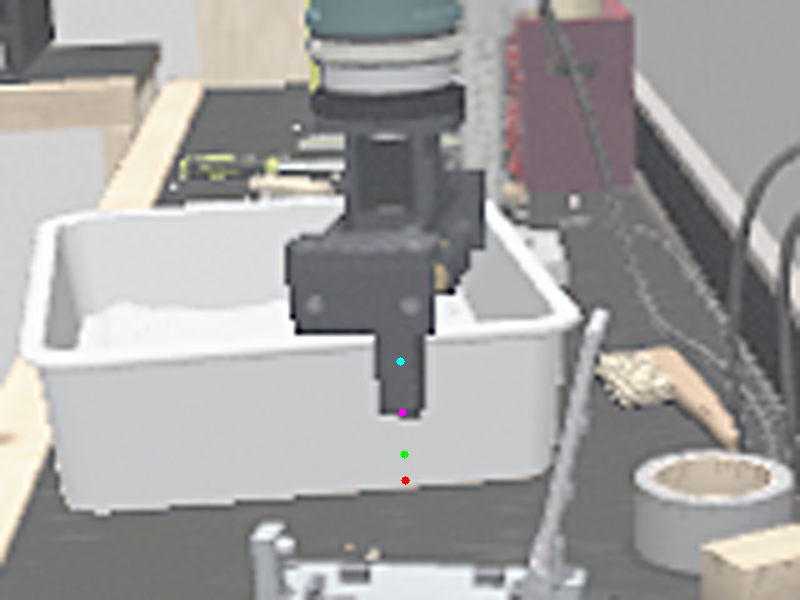

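Confirmed: the fingers end about 22 mm behind the reported TCP (tip near the magenta dot), not 14 mm ahead. I'll measure the exact offset with a gentle touch on the clear bench here.

```bash
python3 -m jog '{"translation": [[0,0,0.05],[0,0,0.1],[0,0,0.115],[0,0,0.118],[0,0,0.12],[0,0,0.12]], "roll": [0,0,0,0,0,0], "fingers": [1,1,1,1,1,1]}' 10; python3 -m jog '{"translation": [[0,0,0.0015],[0,0,0.003],[0,0,0.0045],[0,0,0.0045]], "roll": [0,0,0,0], "fingers": [1,1,1,1]}'; python3 -m jog '{"translation": [[0,0,0.0015],[0,0,0.003],[0,0,0.0045],[0,0,0.0045]], "roll": [0,0,0,0], "fingers": [1,1,1,1]}'
```

```text
time: 5.25
tool_pos: [0.522, 0.0297, 0.0327]
tcp_rot: [-3.126, 0.307, -0.005]
force: [0.6, -0.0, -0.3]
opening: 0.002
gripper_force: 0.0
time: 5.75
tool_pos: [0.5201, 0.0297, 0.0263]
tcp_rot: [3.127, -0.307, -0.001]
force: [-0.0, 0.4, -0.5]
opening: 0.008
gripper_force: 0.0
time: 6.25
tool_pos: [0.5202, 0.0297, 0.0217]
tcp_rot: [3.127, -0.307, -0.001]
force: [-0.2, -0.7, 0.3]
opening: 0.007
gripper_force: 0.0
```

```bash
python3 -m jog '{"translation": [[0,0,0.0015],[0,0,0.003],[0,0,0.0045],[0,0,0.0045]], "roll": [0,0,0,0], "fingers": [1,1,1,1]}'; python3 -m jog '{"translation": [[0,0,0.0015],[0,0,0.003],[0,0,0.003]], "roll": [0,0,0], "fingers": [1,1,1]}'
```

```text
time: 6.75
tool_pos: [0.5202, 0.0296, 0.0173]
tcp_rot: [3.127, -0.307, -0.001]
force: [-0.1, 1.0, 0.5]
opening: 0.007
gripper_force: 0.0
time: 7.12
tool_pos: [0.5202, 0.0297, 0.0143]
tcp_rot: [3.127, -0.307, -0.001]
force: [-0.2, 0.7, -0.8]
opening: 0.005
gripper_force: 0.0
```

```bash
python3 -m jog '{"translation": [[0,0,0.001],[0,0,0.002],[0,0,0.002]], "roll": [0,0,0], "fingers": [1,1,1]}';  python3 go.py; python3 - <<'E'
from h import *
from go import st
s,M,ph=st()
d=get_image("side");c=cam(d)
u0=proj(c,[s["tool_pos"]])[0];print(u0)
x0,y0=int(u0[0]-50),int(u0[1]-50)
g=np.ascontiguousarray(cv2.resize((255*(d["color"][y0:y0+75,x0:x0+100,::-1]/255.)**.5).astype(np.uint8),(800,600),interpolation=cv2.INTER_CUBIC))
for z,col in ((.014,(0,0,255)),(0,(0,255,0)),(-.023,(255,0,255)),(-.05,(255,255,0))):
    u=(proj(c,[s["tool_pos"]+M[:,2]*z])[0]-[x0,y0]+.5)*8;cv2.circle(g,tuple(int(v) for v in u),3,col,-1)
cv2.imwrite("pics/s4.png",g)
E
```

```text
time: 7.5
tool_pos: [0.5203, 0.0297, 0.0124]
tcp_rot: [3.127, -0.307, -0.0]
force: [-0.9, 0.1, -0.2]
opening: 0.003
gripper_force: 0.0
t 7.5 pos [0.5203 0.0297 0.0124] phi -11.2 tilt [-2.e-04  0.e+00 -1.e+00] q [0.01 0.2  2.11 0.   0.84 1.78] F [-0.9  0.1 -0.2]
[223.54999069 190.59289189]
```

View pics/s4.png

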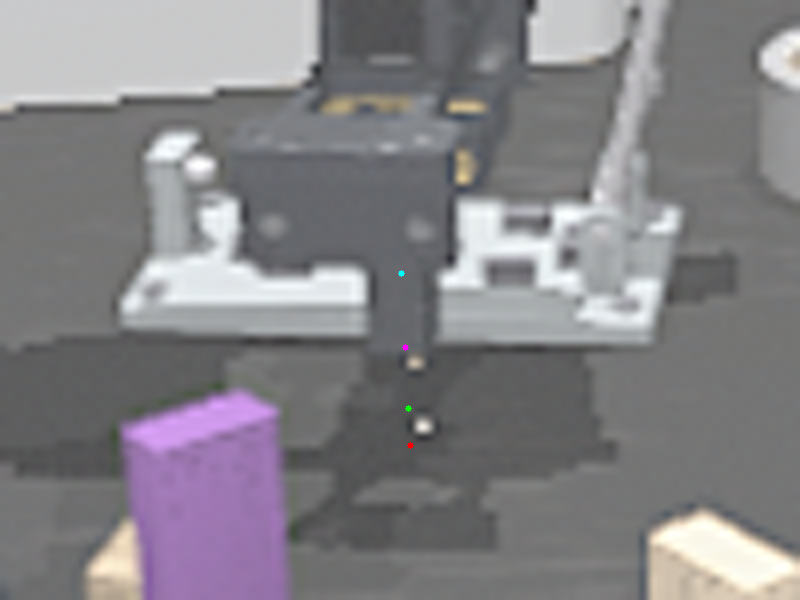

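The tips are still ~36 mm above the bench, matching the shadow. Tip height is therefore TCP z + ~0.023. I'll descend further to touch.

```bash
python3 -m jog '{"translation": [[0,0,0.02],[0,0,0.029],[0,0,0.029],[0,0,0.0305],[0,0,0.032],[0,0,0.032]], "roll": [0,0,0,0,0,0], "fingers": [1,1,1,1,1,1]}'; python3 -m jog '{"translation": [[0,0,0.001],[0,0,0.002],[0,0,0.002]], "roll": [0,0,0], "fingers": [1,1,1]}';  python3 -m jog '{"translation": [[0,0,0.001],[0,0,0.002],[0,0,0.002]], "roll": [0,0,0], "fingers": [1,1,1]}'
```

```text
time: 8.3
tool_pos: [0.5206, 0.0297, -0.0193]
tcp_rot: [-3.127, 0.307, -0.001]
force: [0.2, -0.9, 0.2]
opening: 0.005
gripper_force: 0.0
time: 8.68
tool_pos: [0.5202, 0.0297, -0.0216]
tcp_rot: [3.127, -0.307, -0.0]
force: [-0.5, -1.1, 1.2]
opening: 0.007
gripper_force: 0.0
time: 9.05
tool_pos: [0.5205, 0.0297, -0.0224]
tcp_rot: [3.127, -0.307, -0.0]
force: [-4.2, 0.4, 10.2]
opening: 0.007
gripper_force: 5.0
```

Tips touch at TCP z ≈ -0.022, so tip z = TCP z + 0.022. Going back to the blank.

```bash
python3 -m jog '{"translation": [[0,0,-0.06],[0,0,-0.12],[0,0,-0.164],[0,0,-0.164]], "roll": [0,0,0,0], "fingers": [0,-1,-1,-1]}'; python3 go.py 0.5944 -0.2712 0.14 35.8
```

```text
time: 9.55
tool_pos: [0.5241, 0.0297, 0.1454]
tcp_rot: [-3.126, 0.307, -0.015]
force: [-0.6, -0.4, -0.1]
opening: 0.435
gripper_force: 0.0
t 9.55 pos [0.5241 0.0297 0.1454] phi -11.2 tilt [ 9.6e-03  1.0e-04 -1.0e+00] q [0.01 0.03 2.01 0.   1.1  1.78] F [-0.6 -0.4 -0.1]
shift [0.1274 0.2816 0.006 ] roll -47.0
```

```bash
python3 -m jog '{"translation": [[0.131,0.281,0],[0.131,0.281,0],[0.131,0.281,0],[0.131,0.281,0],[0.131,0.281,0],[0.131,0.281,0],[0.131,0.281,0],[0.131,0.281,0]], "roll": [-47,-47,-47,-47,-47,-47,-47,-47], "fingers": [-1,-1,-1,-1,-1,-1,-1,-1]}'; python3 go.py 0.5944 -0.2712 0.058 35.8
```

```text
time: 10.55
tool_pos: [0.5935, -0.2695, 0.1394]
tcp_rot: [-2.987, -0.966, 0.002]
force: [-0.5, 0.6, 0.9]
opening: 1.008
gripper_force: 0.0
t 10.55 pos [ 0.5935 -0.2695  0.1394] phi 35.84 tilt [-0.0018  0.0014 -1.    ] q [-0.46  0.28  1.73  0.    1.13  0.48] F [-0.5  0.6  0.9]
shift [-0.0002  0.0021  0.0814] roll 0.04
```

```bash
python3 -m jog '{"translation": [[0,0.001,0.04],[0,0.001,0.08],[0,0.001,0.081],[0,0.001,0.081],[0,0.001,0.081],[0,0.001,0.081],[0,0.001,0.081],[0,0.001,0.081]], "roll": [0,0,0,0,0,0,0,0], "fingers": [-1,-1,0,1,1,1,1,1]}' 10; python3 -m jog '{"translation": [[0,0,0],[0,0,0]], "roll": [0,0], "fingers": [1,1]}' 10
```

```text
time: 11.55
tool_pos: [0.5953, -0.2725, 0.0603]
tcp_rot: [2.989, 0.965, 0.001]
force: [-0.2, 0.7, 3.2]
opening: 0.435
gripper_force: 9.9
time: 11.8
tool_pos: [0.5953, -0.2724, 0.0603]
tcp_rot: [2.989, 0.965, 0.001]
force: [-1.1, 1.1, 5.6]
opening: 0.437
gripper_force: 9.9
```

Gripped (opening 0.436 ≈ 38 mm, 9.9 N). Lift and carry.

```bash
python3 -m jog '{"translation": [[0,0,-0.02],[0,0,-0.05],[0,0,-0.07],[0,0,-0.07],[0,0,-0.07]], "roll": [0,0,0,0,0], "fingers": [1,1,1,1,1]}' 10; python3 go.py 0.552 0.025 0.13 -11.05
```

```text
time: 12.42
tool_pos: [0.5943, -0.272, 0.1287]
tcp_rot: [-2.989, -0.965, 0.001]
force: [0.4, 0.2, -1.2]
opening: 0.435
gripper_force: 9.9
t 12.43 pos [ 0.5943 -0.272   0.1287] phi 35.79 tilt [-1.e-03  5.e-04 -1.e+00] q [-0.47  0.29  1.74 -0.    1.12  0.48] F [ 0.4  0.2 -1.2]
shift [ 0.1394 -0.2656 -0.0011] roll 46.84
```

```bash
python3 -m jog '{"translation": [[0.035,-0.066,0],[0.07,-0.132,0],[0.105,-0.2,0],[0.139,-0.266,0],[0.139,-0.266,0],[0.139,-0.266,0],[0.139,-0.266,0],[0.139,-0.266,0]], "roll": [10,20,30,40,46.8,46.8,46.8,46.8], "fingers": [1,1,1,1,1,1,1,1]}' 10; python3 go.py 0.552 0.025 0.061 -11.05
```

```text
time: 13.42
tool_pos: [0.5519, 0.0236, 0.1289]
tcp_rot: [3.127, -0.303, -0.001]
force: [0.0, -0.5, -0.6]
opening: 0.433
gripper_force: 10.0
t 13.43 pos [0.5519 0.0236 0.1289] phi -11.06 tilt [-8.e-04 -3.e-04 -1.e+00] q [-0.    0.11  1.96 -0.    1.08  1.76] F [ 0.  -0.5 -0.6]
shift [-0.0002 -0.0014  0.0679] roll -0.01
```

```bash
python3 -m jog '{"translation": [[0,-0.001,0.03],[0,-0.001,0.055],[0,-0.001,0.065],[0,-0.001,0.067],[0,-0.001,0.069],[0,-0.001,0.069]], "roll": [0,0,0,0,0,0], "fingers": [1,1,1,1,1,1]}' 10; python3 -m jog '{"translation": [[0,0,0],[0,0,0],[-0.008,0,0],[-0.016,0,0],[-0.025,0,0.001],[-0.034,0,0.004],[-0.042,0,0.006],[-0.05,0,0.009]], "roll": [0,0,0,0,0,0,0,0], "fingers": [1,1,1,1,1,1,1,1]}' 3; python3 go.py
```

```text
time: 14.18
tool_pos: [0.553, 0.0257, 0.0613]
tcp_rot: [-3.127, 0.301, -0.002]
force: [0.4, 0.1, -0.3]
opening: 0.431
gripper_force: 10.0
time: 15.18
tool_pos: [0.5025, 0.0356, 0.0515]
tcp_rot: [-3.127, 0.301, -0.0]
force: [-0.5, 2.2, 3.2]
opening: 0.43
gripper_force: 3.0
t 15.18 pos [0.5025 0.0356 0.0515] phi -11.0 tilt [ 1.e-04  2.e-04 -1.e+00] q [0.02 0.11 2.12 0.   0.92 1.78] F [-0.5  2.2  3.2]
```

```bash
python3 -m jog '{"translation": [[-0.011,0,0.006],[-0.022,0,0.014],[-0.031,0,0.023],[-0.039,0,0.032],[-0.045,0,0.043],[-0.051,0,0.055],[-0.054,0,0.065],[-0.054,0,0.066]], "roll": [0,0,0,0,0,0,0,0], "fingers": [1,1,1,1,1,1,1,1]}' 3; python3 go.py; python3 - <<'E'
from h import *
d=get_image("side");c=cam(d);cv2.imwrite("pics/side5.png",d["color"][:,:,::-1])
h=cv2.cvtColor(d["color"],cv2.COLOR_RGB2HSV)
u=proj(c,[[.5,.03,.02]])[0].astype(int);print(u)
m=((h[...,0]>8)&(h[...,0]<25)&(h[...,1]>50)&(h[...,2]>110)).astype(np.uint8)
r=m[u[1]-60:u[1]+40,u[0]-60:u[0]+70]
n,l,s,ce=cv2.connectedComponentsWithStats(r)
print([(s[i]+[u[0]-60,u[1]-60,0,0,0]).tolist() for i in range(1,n) if s[i][4]>15])
E
```

```text
time: 16.18
tool_pos: [0.449, 0.0456, -0.0157]
tcp_rot: [3.127, -0.301, -0.003]
force: [-0.1, 0.2, -1.1]
opening: 0.434
gripper_force: 3.0
t 16.18 pos [ 0.449   0.0456 -0.0157] phi -11.0 tilt [-2.1e-03 -2.0e-04 -1.0e+00] q [ 0.05  0.12  2.26 -0.    0.76  1.81] F [-0.1  0.2 -1.1]
[215 188]
[[264, 128, 21, 11, 94], [272, 143, 13, 9, 83], [282, 160, 3, 9, 18], [279, 179, 6, 33, 64], [187, 183, 4, 9, 29], [199, 183, 31, 14, 268], [155, 197, 18, 31, 420], [184, 205, 6, 13, 60]]
```

The side view's wood blob is now ~43 px wide by 14 px high at (187–230, 183–197), so the blank lies flat. Release, rise over it and measure with the wrist camera.

```bash
python3 -m jog '{"translation": [[0,0,0],[0,0,0],[0,0,0],[0,0,-0.05],[0,0,-0.1],[0.03,0,-0.15],[0.042,0,-0.15],[0.042,0,-0.15]], "roll": [0,0,0,0,0,0,0,0], "fingers": [-1,-1,-1,-1,-1,-1,-1,-1]}' 3; python3 go.py; cat > wb.py <<'E'
from h import *
from go import st
def find(z,guess):
    s=observe();d=get_image("wrist");c=cam(d,s)
    h=cv2.cvtColor(d["color"],cv2.COLOR_RGB2HSV)
    m=((h[...,0]>8)&(h[...,0]<25)&(h[...,1]>45)&(h[...,2]>100)).astype(np.uint8)
    # rectify onto plane z : 1 px = 0.5 mm
    gx,gy=np.meshgrid(np.arange(-100,100,.5),np.arange(-100,100,.5))
    P=np.c_[gx.ravel()/1e3+guess[0],gy.ravel()/1e3+guess[1],np.full(gx.size,z)]
    u=proj(c,P).astype(np.float32)
    r=cv2.remap(m*255,u[:,0].reshape(gx.shape),u[:,1].reshape(gx.shape),cv2.INTER_LINEAR)
    r=cv2.morphologyEx((r>127).astype(np.uint8),cv2.MORPH_OPEN,np.ones((5,5)))
    n,l,sg,ce=cv2.connectedComponentsWithStats(r)
    for i in range(1,n):
        if sg[i][4]>400:
            pts=np.argwhere(l==i)[:,::-1].astype(np.float32)
            (cx,cy),(w,hh),a=cv2.minAreaRect(pts)
            print("centre",round(guess[0]+(cx/2-100)/1e3,4),round(guess[1]+(cy/2-100)/1e3,4),"size",w/2,hh/2,"ang of w",a,"area mm2",sg[i][4]/4)
    return d,c,s
if __name__=="__main__":
    d,c,s=find(.018,(.49,.038));cv2.imwrite("pics/w5.png",d["color"][:,:,::-1])
    print(proj(c,[[.49,.038,.018]]))
E
python3 wb.py
```

```text
time: 17.23
tool_pos: [0.4916, 0.0375, 0.1353]
tcp_rot: [-3.127, 0.302, 0.0]
force: [-0.1, 0.7, -0.7]
opening: 1.0
gripper_force: 0.0
t 17.23 pos [0.4916 0.0375 0.1353] phi -11.03 tilt [-1.e-04  0.e+00 -1.e+00] q [ 0.03 -0.02  2.07  0.    1.09  1.79] F [-0.1  0.7 -0.7]
centre 0.4533 -0.0522 size 32.60807800292969 44.073421478271484 ang of w 74.1808090209961 area mm2 1112.25
centre 0.4778 0.0405 size 39.67951583862305 112.45619201660156 ang of w 78.54124450683594 area mm2 4228.75
[[257.17663276 182.64440172]]
```

```bash
python3 go.py 0.4775 0.0404 -0.018 -11.4
```

```text
t 17.27 pos [0.49   0.0376 0.134 ] phi -11.02 tilt [-0.003 -0.    -1.   ] q [ 0.03 -0.01  2.07  0.    1.09  1.79] F [ 0.   0.2 -0.4]
shift [-0.0124 -0.0005  0.1521] roll 0.38
```

```bash
python3 -m jog '{"translation": [[-0.013,0,0.05],[-0.013,0,0.1],[-0.013,0,0.14],[-0.013,0,0.151],[-0.013,0,0.151],[-0.013,0,0.151]], "roll": [0.4,0.4,0.4,0.4,0.4,0.4], "fingers": [-1,-1,-1,-1,-1,-1]}' 15; python3 go.py; python3 -m jog '{"translation": [[0,0,0],[0,0,0],[0,0,0],[0,0,0],[0,0,0],[0,0,0],[0,0,0],[0,0,0]], "roll": [0,0,0,0,0,0,0,0], "fingers": [1,1,1,1,1,1,1,1]}' 15; python3 go.py
```

```text
time: 18.02
tool_pos: [0.4799, 0.0402, -0.0142]
tcp_rot: [-3.126, 0.312, -0.004]
force: [0.0, 0.0, 0.6]
opening: 0.999
gripper_force: 0.0
t 18.02 pos [ 0.4799  0.0402 -0.0142] phi -11.4 tilt [ 2.3e-03  1.0e-04 -1.0e+00] q [0.03 0.17 2.2  0.   0.77 1.8 ] F [0.  0.  0.6]
time: 19.02
tool_pos: [0.4785, 0.0401, -0.0156]
tcp_rot: [3.126, -0.312, -0.0]
force: [-0.3, 1.0, 0.8]
opening: 0.43
gripper_force: 15.0
t 19.02 pos [ 0.4785  0.0401 -0.0156] phi -11.4 tilt [-2.e-04 -0.e+00 -1.e+00] q [ 0.03  0.17  2.2  -0.    0.77  1.8 ] F [-0.3  1.   0.8]
```

Gripped flat, 15 N. Lift, and view the jig with the wrist camera from beside it to refine its pose.

```bash
python3 -m jog '{"translation": [[0.01,0,-0.05],[0.02,0,-0.1],[0.03,0,-0.135],[0.03,0,-0.135],[0.03,0,-0.135],[0.03,0,-0.135]], "roll": [0,0,0,0,0,0], "fingers": [1,1,1,1,1,1]}' 15; python3 - <<'E'
from h import *
from go import st
s=observe();d=get_image("wrist");c=cam(d,s);cv2.imwrite("pics/w6.png",d["color"][:,:,::-1]);print(s["tool_pos"],s["opening"])
a=-.1928;r=np.array([[np.cos(a),-np.sin(a)],[np.sin(a),np.cos(a)]]);o=np.array([.5226,.1634])
W=lambda P:np.array([[*(r@np.array(p[:2])+o),p[2]] for p in P])
# rectified jig at z=.022 (block tops), 4px/mm -> x jig right, y up
S=3.5
gx,gy=np.meshgrid(np.arange(0,800)/S-114,300/S-np.arange(0,600)/S)
def rect(z):
    P=W(np.c_[gx.ravel()/1e3,gy.ravel()/1e3,np.full(gx.size,z)]);u=proj(c,P).astype(np.float32)
    return cv2.remap(d["color"][:,:,::-1],u[:,0].reshape(gx.shape),u[:,1].reshape(gx.shape),cv2.INTER_LINEAR)
g=rect(.022);cv2.imwrite("pics/r6raw.png",g)
def R_(x0,x1,y0,y1,col): cv2.rectangle(g,(int((x0+114)*S),int(300-y1*S)),(int((x1+114)*S),int(300-y0*S)),col,1)
for sx in(1,-1):
    R_(*sorted((58*sx,66*sx)),-12,12,(0,0,255))
    for sy in(1,-1):R_(*sorted((32*sx,52*sx)),*sorted((21*sy,29*sy)),(0,0,255))
cv2.imwrite("pics/r6.png",g)
E
```

```text
time: 19.77
tool_pos: [0.5058, 0.0342, 0.117]
tcp_rot: [3.126, -0.312, -0.007]
force: [0.3, -1.3, -0.8]
opening: 0.43
gripper_force: 15.0
[0.50575656 0.03422467 0.11701945] 0.42960718131087444
```

View pics/r6.png

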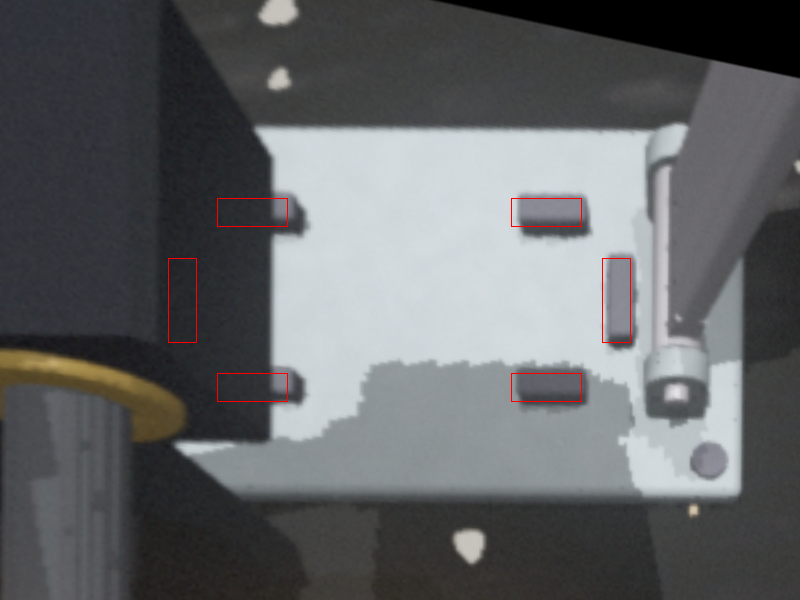

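The block tops in the wrist view (e.g. 519–584 × 194–222 against predicted 511–581 × 198–226) show the jig ~1.2 mm further along its +x and ~1.1 mm along its +y. Using jig origin (0.5237, 0.1642).

```bash
python3 go.py 0.5243 0.1641 0.1145 -11.05
```

```text
t 19.82 pos [0.506  0.0342 0.1172] phi -11.4 tilt [-0.0042 -0.     -1.    ] q [0.02 0.03 2.06 0.   1.05 1.79] F [-0.2  0.3 -1.1]
shift [-0.0077 -0.131   0.0026] roll -0.35
```

```bash
python3 -m jog '{"translation": [[-0.003,-0.045,0],[-0.006,-0.09,0],[-0.008,-0.131,0],[-0.008,-0.131,0],[-0.008,-0.131,0],[-0.008,-0.131,0]], "roll": [-0.35,-0.35,-0.35,-0.35,-0.35,-0.35], "fingers": [1,1,1,1,1,1]}' 15; python3 go.py 0.5243 0.1641 0.03 -11.05
```

```text
time: 20.58
tool_pos: [0.5254, 0.1631, 0.1188]
tcp_rot: [3.126, -0.304, -0.002]
force: [0.3, 0.3, -0.4]
opening: 0.432
gripper_force: 15.0
t 20.57 pos [0.5254 0.1631 0.1188] phi -11.11 tilt [-1.2e-03 -6.0e-04 -1.0e+00] q [ 0.26  0.11  1.97 -0.    1.06  2.02] F [ 0.3  0.3 -0.4]
shift [-0.0012 -0.0009  0.0888] roll -0.06
```

```bash
python3 -m jog '{"translation": [[-0.001,-0.001,0.04],[-0.001,-0.001,0.08],[-0.001,-0.001,0.1],[-0.001,-0.001,0.105],[-0.001,-0.001,0.105],[-0.001,-0.001,0.105]], "roll": [0,0,0,0,0,0], "fingers": [1,1,1,1,1,1]}' 15; python3 go.py 0.5243 0.1641 -0.0036 -11.05;  python3 - <<'E'
from h import *
s=observe();d=get_image("wrist");c=cam(d,s);cv2.imwrite("pics/w7.png",d["color"][:,:,::-1])
d=get_image("top");cv2.imwrite("pics/t7.png",d["color"][:,:,::-1])
E
```

```text
time: 21.32
tool_pos: [0.5265, 0.1654, 0.0158]
tcp_rot: [-3.126, 0.303, -0.004]
force: [0.7, 0.5, -0.3]
opening: 0.431
gripper_force: 15.0
t 21.32 pos [0.5265 0.1654 0.0158] phi -11.08 tilt [ 2.4e-03  6.0e-04 -1.0e+00] q [0.26 0.24 2.04 0.   0.86 2.02] F [ 0.7  0.5 -0.3]
shift [-0.002   0.0017  0.0194] roll -0.03
```

```bash
python3 -m jog '{"translation": [[0,0,0],[0,0,0]], "roll": [0,0], "fingers": [1,1]}' 15; python3 go.py 0.5243 0.1641 -0.0036 -11.05
```

```text
time: 21.68
tool_pos: [0.5255, 0.1655, 0.0149]
tcp_rot: [-3.127, 0.302, -0.001]
force: [0.2, 0.5, -1.2]
opening: 0.429
gripper_force: 15.0
t 21.68 pos [0.5255 0.1655 0.0149] phi -11.04 tilt [ 6.e-04  2.e-04 -1.e+00] q [0.26 0.24 2.04 0.   0.86 2.02] F [ 0.2  0.5 -1.2]
shift [-0.0009  0.0016  0.0185] roll 0.01
```

```bash
python3 -m jog '{"translation": [[-0.001,0.0015,0.004],[-0.001,0.0015,0.007],[-0.001,0.0015,0.01],[-0.001,0.0015,0.012],[-0.001,0.0015,0.012]], "roll": [0,0,0,0,0], "fingers": [1,1,1,1,1]}' 15; python3 go.py 0.5243 0.1641 -0.0036 -11.05;python3 -m jog '{"translation": [[0,0,0.002],[0,0,0.004],[0,0,0.006],[0,0,0.006]], "roll": [0,0,0,0], "fingers": [1,1,1,1]}' 15; python3 go.py 0.5243 0.1641 -0.0036 -11.05
```

```text
time: 22.3
tool_pos: [0.524, 0.1643, 0.0022]
tcp_rot: [-3.127, 0.303, 0.0]
force: [-0.2, 2.4, -2.1]
opening: 0.429
gripper_force: 15.0
t 22.3 pos [0.524  0.1643 0.0022] phi -11.07 tilt [-1.e-04  3.e-04 -1.e+00] q [0.26 0.26 2.05 0.   0.83 2.02] F [-0.2  2.4 -2.1]
shift [0.0004 0.0001 0.0058] roll -0.02
time: 22.8
tool_pos: [0.5241, 0.1643, -0.0035]
tcp_rot: [-3.127, 0.302, -0.0]
force: [0.2, 2.8, -0.4]
opening: 0.431
gripper_force: 15.0
t 22.8 pos [ 0.5241  0.1643 -0.0035] phi -11.05 tilt [ 3.e-04  3.e-04 -1.e+00] q [0.26 0.27 2.05 0.   0.82 2.02] F [ 0.2  2.8 -0.4]
shift [0.0002 0.0001 0.0001] roll 0.0
```

```bash
python3 -m jog '{"translation": [[0,0,0],[0,0,0],[0,0,0],[0,0,-0.03],[0,0,-0.08],[0,0,-0.14],[-0.04,0,-0.16],[-0.08,0,-0.16]], "roll": [0,0,0,0,0,0,0,0], "fingers": [-0.3,-0.3,-0.3,-0.3,-0.3,-0.3,-0.3,-0.3]}' 15; python3 -m jog '{"translation": [[0,0,0],[0,0,0]], "roll": [0,0], "fingers": [-0.3,-0.3]}'; python3 go.py; cat > nest.py <<'E'
from h import *
s=observe();d=get_image("wrist");c=cam(d,s);cv2.imwrite("pics/w8.png",d["color"][:,:,::-1])
a=-.1928;r=np.array([[np.cos(a),-np.sin(a)],[np.sin(a),np.cos(a)]]);o=np.array([.5237,.1642])
S=4
gx,gy=np.meshgrid(np.arange(0,800)/S-100,300/S-np.arange(0,600)/S)
for z in (.03,.022):
    P=np.c_[np.c_[gx.ravel(),gy.ravel()]/1e3@r.T+o,np.full(gx.size,z)];u=proj(c,P).astype(np.float32)
    g=cv2.remap(d["color"],u[:,0].reshape(gx.shape),u[:,1].reshape(gx.shape),cv2.INTER_LINEAR)
    cv2.imwrite(f"pics/n{int(z*1000)}.png",g[:,:,::-1])
    if z==.03:
        h=cv2.cvtColor(g,cv2.COLOR_RGB2HSV);m=((h[...,0]>8)&(h[...,0]<25)&(h[...,1]>45)&(h[...,2]>90)).astype(np.uint8)
        m=cv2.morphologyEx(m,cv2.MORPH_OPEN,np.ones((7,7)))
        n,l,sg,ce=cv2.connectedComponentsWithStats(m)
        for i in range(1,n):
            if sg[i][4]>3000:
                (cx,cy),wh,an=cv2.minAreaRect(np.argwhere(l==i)[:,::-1].astype(np.float32));print("jig x,y mm",cx/S-100,(300-cy)/S,"size",np.array(wh)/S,an,sg[i])
E
python3 nest.py
```

```text
time: 23.8
tool_pos: [0.4468, 0.18, 0.1595]
tcp_rot: [-3.125, 0.304, -0.008]
force: [-0.1, 0.5, -0.2]
opening: 0.653
gripper_force: 0.0
time: 24.05
tool_pos: [0.4459, 0.1794, 0.1566]
tcp_rot: [-3.127, 0.302, -0.002]
force: [0.1, -0.1, -0.7]
opening: 0.654
gripper_force: 0.0
t 24.05 pos [0.4459 0.1794 0.1566] phi -11.03 tilt [ 0.001 -0.    -1.   ] q [ 0.33 -0.06  2.07 -0.    1.13  2.09] F [ 0.1 -0.1 -0.7]
jig x,y mm -24.25 0.0 size [38. 63.] 90.0 [  177   224   253   153 29100]
```

```bash
python3 - <<'E'
import cv2,numpy as np
for f in("n30","n22"):
    g=cv2.imread(f"pics/{f}.png")
    print(f);print([(x,*g[300,int((x+100)*4)].tolist()) for x in list(range(-70,-50,2))+list(range(-50,71,8))+[52,54,56,58,60]])
g=cv2.imread("pics/n30.png");print([(x,y,*g[300-y*4,(x+100)*4].tolist()) for x in(20,45) for y in range(-26,27,4)])
E
```

```text
n30
[(-70, 146, 143, 138), (-68, 147, 143, 138), (-66, 148, 146, 139), (-64, 111, 109, 106), (-62, 94, 90, 91), (-60, 96, 93, 92), (-58, 99, 94, 95), (-56, 81, 89, 96), (-54, 133, 165, 186), (-52, 139, 171, 193), (-50, 145, 178, 199), (-42, 143, 177, 198), (-34, 148, 182, 202), (-26, 144, 177, 197), (-18, 145, 179, 200), (-10, 145, 180, 200), (-2, 208, 246, 252), (6, 214, 251, 251), (14, 212, 249, 252), (22, 213, 249, 252), (30, 211, 249, 251), (38, 210, 248, 251), (46, 210, 247, 250), (54, 155, 186, 196), (62, 152, 145, 145), (70, 4, 4, 4), (52, 200, 238, 250), (54, 155, 186, 196), (56, 93, 97, 97), (58, 157, 150, 151), (60, 156, 150, 150)]
n22
[(-70, 147, 143, 138), (-68, 148, 146, 139), (-66, 131, 129, 123), (-64, 93, 89, 90), (-62, 96, 94, 93), (-60, 99, 95, 95), (-58, 86, 84, 87), (-56, 114, 140, 157), (-54, 138, 170, 192), (-52, 142, 175, 196), (-50, 145, 178, 199), (-42, 144, 177, 199), (-34, 148, 182, 202), (-26, 143, 177, 197), (-18, 146, 179, 200), (-10, 145, 180, 200), (-2, 207, 245, 251), (6, 213, 250, 252), (14, 212, 249, 252), (22, 212, 249, 251), (30, 210, 247, 252), (
[... 214 characters left out ...]
-26, 218, 215, 209), (20, -22, 218, 216, 210), (20, -18, 204, 235, 240), (20, -14, 211, 247, 252), (20, -10, 213, 250, 252), (20, -6, 212, 249, 251), (20, -2, 212, 250, 251), (20, 2, 212, 249, 251), (20, 6, 205, 244, 252), (20, 10, 209, 246, 251), (20, 14, 214, 249, 251), (20, 18, 208, 246, 248), (20, 22, 221, 219, 213), (20, 26, 224, 222, 215), (45, -26, 162, 159, 156), (45, -22, 160, 154, 154), (45, -18, 190, 224, 227), (45, -14, 210, 247, 250), (45, -10, 215, 250, 250), (45, -6, 205, 243, 250), (45, -2, 203, 241, 251), (45, 2, 209, 247, 250), (45, 6, 211, 249, 250), (45, 10, 210, 247, 250), (45, 14, 211, 246, 250), (45, 18, 203, 240, 245), (45, 22, 129, 129, 127), (45, 26, 160, 153, 152)]
```

The blank spans jig x -55.5 to +54.5 mm and y ±19 mm, with its top at 30 mm, so it's seated flat between the blocks. Next I need the cover's angle, from the saved first pictures.

```bash
python3 - <<'E'
from h import *
ct=cam(get_image("top"));cs=cam(get_image("side"))
a=-.1928;r=np.array([[np.cos(a),-np.sin(a)],[np.sin(a),np.cos(a)]]);o=np.array([.5237,.1642])
for th in (1.6,1.7,1.8,1.9,2.0,2.1):
    P=[[*(r@[.078-.154*np.cos(th),y]+o),.036+.154*np.sin(th)] for y in (.022,-.022)]
    print(th,proj(ct,P).round(1).tolist(),proj(cs,P).round(1).tolist())
print("obs top ends",(138.4,159.5),(155.9,163.5),"side end ~",(261,115))
E
python3 go.py 0.5237 0.1642 0.21 -11.05
```

```text
1.6 [[134.0, 169.8], [151.8, 173.6]] [[250.6, 112.4], [248.8, 116.5]]
1.7 [[135.8, 163.9], [153.6, 167.6]] [[255.9, 112.9], [254.3, 117.0]]
1.8 [[137.8, 158.2], [155.4, 161.9]] [[261.1, 113.9], [259.8, 118.0]]
1.9 [[139.8, 153.0], [157.3, 156.6]] [[266.3, 115.4], [265.1, 119.6]]
2.0 [[141.9, 148.1], [159.3, 151.7]] [[271.2, 117.4], [270.2, 121.7]]
2.1 [[144.0, 143.8], [161.3, 147.3]] [[276.0, 119.9], [275.1, 124.2]]
obs top ends (138.4, 159.5) (155.9, 163.5) side end ~ (261, 115)
t 24.2 pos [0.4463 0.1792 0.1563] phi -11.08 tilt [-0.e+00 -2.e-04 -1.e+00] q [ 0.33 -0.06  2.07 -0.    1.13  2.09] F [0.1 0.4 0.1]
shift [ 0.0789 -0.0001 -0.0537] roll -0.03
```

Cover angle ≈ 1.79 rad; free end at jig x ≈ 115 mm, z ≈ 0.186. I'll close the fingers, pass above the cover and come down behind it.

```bash
python3 -m jog '{"translation": [[0,0,-0.06],[0,0,-0.065],[0.06,0,-0.065],[0.12,0,-0.065],[0.18,0,-0.065],[0.226,0,-0.065],[0.226,0,-0.065],[0.226,0,-0.065]], "roll": [0,0,0,0,0,0,0,0], "fingers": [1,1,1,1,1,1,1,1]}' 20; cat > j.py <<'E'
from h import *
from go import st
s,M,ph=st();a=-.1928;p=s["tool_pos"][:2]-[.5237,.1642]
x,y=p[0]*np.cos(a)+p[1]*np.sin(a),-p[0]*np.sin(a)+p[1]*np.cos(a)
print("t",round(s["time"],2),"jig TCP mm",(1e3*np.array([x,y,s["tool_pos"][2]])).round(1),"tip z",round(1e3*s["tool_pos"][2]+22,1),"phi",ph.round(2),"F jig",(np.array([[np.cos(a),np.sin(a),0],[-np.sin(a),np.cos(a),0],[0,0,1]])@s["force"]).round(1),"q",s["q"].round(2))
E
python3 j.py
```

```text
time: 25.2
tool_pos: [0.6666, 0.1358, 0.2199]
tcp_rot: [3.126, -0.303, -0.004]
force: [0.0, -0.5, -0.1]
opening: 0.006
gripper_force: 0.0
t 25.2 jig TCP mm [145.7  -0.5 219.9] tip z 241.9 phi -11.09 F jig [ 0.1 -0.5 -0.1] q [0.16 0.27 1.58 0.   1.29 1.93]
```

```bash
python3 -m jog '{"translation": [[0,0,0.04],[0,0,0.077],[0,0,0.077],[0,0,0.077]], "roll": [0,0,0,0], "fingers": [1,1,1,1]}' 20; python3 j.py; python3 -m jog '{"translation": [[-0.01,0,0],[-0.02,0,0],[-0.03,0,0],[-0.04,0,0],[-0.05,0,0],[-0.055,0,0],[-0.055,0,0]], "roll": [0,0,0,0,0,0,0], "fingers": [1,1,1,1,1,1,1]}' 20; python3 j.py
```

```text
time: 25.7
tool_pos: [0.6673, 0.1366, 0.1461]
tcp_rot: [-3.127, 0.302, -0.002]
force: [0.5, 1.1, -0.2]
opening: 0.006
gripper_force: 0.0
t 25.7 jig TCP mm [146.2   0.4 146.1] tip z 168.1 phi -11.02 F jig [ 0.3  1.1 -0.2] q [0.17 0.32 1.66 0.   1.16 1.93]
time: 26.58
tool_pos: [0.6124, 0.1467, 0.1441]
tcp_rot: [3.127, -0.302, -0.002]
force: [0.1, 0.5, 0.3]
opening: 0.005
gripper_force: 0.0
t 26.57 jig TCP mm [ 90.4  -0.2 144.1] tip z 166.1 phi -11.04 F jig [0.  0.6 0.3] q [0.2  0.23 1.78 0.   1.13 1.96]
```

```bash
cat > cv.py <<'E'
from h import *
d=get_image("side");g1=d["color"];cv2.imwrite("pics/sidec.png",g1[:,:,::-1])
g0=cv2.imread("pics/side0.png")[:,:,::-1]
for v in (120,135,150):
    print(v,"old",[int(x) for x in g0[v,236:272].mean(1)]);print(v,"new",[int(x) for x in g1[v,236:272].mean(1)])
E
python3 cv.py
```

```text
120 old [130, 140, 137, 155, 165, 165, 165, 166, 166, 166, 167, 167, 161, 151, 143, 137, 127, 80, 47, 55, 49, 60, 131, 145, 103, 48, 48, 56, 56, 55, 53, 53, 50, 49, 48, 47]
120 new [125, 134, 133, 149, 158, 159, 161, 165, 120, 104, 131, 88, 23, 37, 42, 41, 42, 43, 42, 39, 40, 51, 55, 55, 55, 55, 55, 54, 53, 52, 52, 51, 49, 46, 45, 46]
135 old [164, 164, 164, 163, 165, 164, 164, 164, 164, 165, 164, 161, 152, 145, 136, 127, 80, 38, 104, 135, 140, 125, 83, 51, 53, 53, 54, 54, 54, 53, 54, 54, 53, 54, 52, 53]
135 new [158, 157, 158, 158, 158, 158, 158, 159, 163, 118, 106, 123, 103, 83, 119, 126, 80, 46, 50, 52, 52, 51, 52, 52, 52, 51, 51, 51, 52, 51, 52, 53, 52, 51, 52, 50]
150 old [53, 54, 55, 56, 55, 55, 55, 54, 55, 55, 54, 55, 55, 52, 48, 121, 141, 113, 106, 78, 51, 55, 55, 55, 56, 56, 54, 54, 54, 55, 54, 53, 60, 60, 86, 150]
150 new [50, 53, 52, 52, 52, 52, 51, 52, 51, 43, 117, 130, 109, 96, 74, 56, 57, 57, 57, 55, 53, 53, 54, 53, 54, 54, 54, 52, 52, 52, 52, 52, 58, 65, 70, 145]
```

The cover has followed to upright: in the side view its leaf is at column ~246 (row 120), was ~258, with the finger just behind. Now follow the arc down.

```bash
python3 -m jog '{"translation": [[-0.016,0,0.001],[-0.033,0,0.0035],[-0.049,0,0.0085],[-0.065,0,0.0155],[-0.079,0,0.0245],[-0.092,0,0.0355],[-0.104,0,0.048],[-0.114,0,0.0615]], "roll": [0,0,0,0,0,0,0,0], "fingers": [1,1,1,1,1,1,1,1]}' 20; python3 j.py
```

```text
time: 27.62
tool_pos: [0.5005, 0.1686, 0.0819]
tcp_rot: [3.127, -0.302, -0.0]
force: [-0.3, 0.5, 0.5]
opening: 0.009
gripper_force: 0.3
t 27.62 jig TCP mm [-23.6  -0.1  81.9] tip z 103.9 phi -11.05 F jig [-0.4  0.5  0.5] q [0.28 0.11 2.05 0.   0.98 2.04]
```

```bash
python3 -m jog '{"translation": [[-0.007,0,0.009],[-0.013,0,0.0185],[-0.019,0,0.029],[-0.022,0,0.035],[-0.0245,0,0.04],[-0.0255,0,0.042],[-0.0255,0,0.042]], "roll": [0,0,0,0,0,0,0], "fingers": [1,1,1,1,1,1,1]}' 20; python3 j.py; python3 - <<'E'
from h import *
d=get_image("side");cv2.imwrite("pics/sided.png",d["color"][:,:,::-1])
E
```

```text
time: 28.5
tool_pos: [0.4764, 0.1734, 0.0409]
tcp_rot: [-3.127, 0.303, 0.0]
force: [0.0, -0.4, 0.3]
opening: 0.004
gripper_force: 0.0
t 28.5 jig TCP mm [-48.2  -0.1  40.9] tip z 62.9 phi -11.06 F jig [ 0.1 -0.4  0.3] q [0.3  0.13 2.12 0.   0.89 2.06]
```

```bash
python3 -m jog '{"translation": [[-0.001,0,0.002],[-0.002,0,0.004],[-0.003,0,0.006],[-0.003,0,0.008],[-0.003,0,0.008]], "roll": [0,0,0,0,0], "fingers": [1,1,1,1,1]}' 20; python3 j.py;  python3 -m jog '{"translation": [[0,0,0.0015],[0,0,0.003],[0,0,0.0045],[0,0,0.0045]], "roll": [0,0,0,0], "fingers": [1,1,1,1]}' 20; python3 j.py
```

```text
time: 29.18
tool_pos: [0.4731, 0.1739, 0.0327]
tcp_rot: [3.127, -0.302, -0.001]
force: [-0.2, -0.7, 0.4]
opening: 0.004
gripper_force: 0.0
t 29.18 jig TCP mm [-51.5  -0.2  32.7] tip z 54.7 phi -11.05 F jig [-0.  -0.7  0.4] q [0.3  0.14 2.13 0.   0.88 2.07]
time: 29.68
tool_pos: [0.4733, 0.1741, 0.0294]
tcp_rot: [-3.127, 0.303, 0.001]
force: [-4.1, 0.4, 6.7]
opening: 0.005
gripper_force: 3.7
t 29.68 jig TCP mm [-51.3   0.   29.4] tip z 51.4 phi -11.06 F jig [-4.1 -0.4  6.7] q [0.3  0.14 2.13 0.   0.87 2.07]
```

Ball contact felt (6.7 N). Pressing on through.

```bash
python3 -m jog '{"translation": [[0,0,0.0015],[0,0,0.003],[0,0,0.003]], "roll": [0,0,0], "fingers": [1,1,1]}' 20; python3 j.py;  python3 -m jog '{"translation": [[0,0,0.0015],[0,0,0.003],[0,0,0.003]], "roll": [0,0,0], "fingers": [1,1,1]}' 20; python3 j.py
```

```text
time: 30.05
tool_pos: [0.4734, 0.174, 0.0256]
tcp_rot: [-3.127, 0.302, -0.0]
force: [0.6, -0.2, -0.5]
opening: 0.005
gripper_force: 0.0
t 30.05 jig TCP mm [-51.2  -0.   25.6] tip z 47.6 phi -11.05 F jig [ 0.6 -0.1 -0.5] q [0.3  0.15 2.13 0.   0.86 2.07]
time: 30.42
tool_pos: [0.4734, 0.1738, 0.022]
tcp_rot: [3.127, -0.302, -0.0]
force: [0.3, 0.5, 0.2]
opening: 0.005
gripper_force: 0.0
t 30.43 jig TCP mm [-51.3  -0.2  22. ] tip z 44.0 phi -11.05 F jig [0.2 0.5 0.2] q [ 0.3   0.15  2.13 -0.    0.85  2.07]
```

It passed the ball and the force dropped to zero. I'll press down until firm contact to confirm it is fully home.

```bash
python3 -m jog '{"translation": [[0,0,0.001],[0,0,0.002],[0,0,0.002]], "roll": [0,0,0], "fingers": [1,1,1]}' 20; python3 j.py;  python3 -m jog '{"translation": [[0,0,0.001],[0,0,0.002],[0,0,0.002]], "roll": [0,0,0], "fingers": [1,1,1]}' 20; python3 j.py
```

```text
time: 30.8
tool_pos: [0.4733, 0.1739, 0.0202]
tcp_rot: [3.127, -0.303, -0.0]
force: [0.7, -0.8, 0.4]
opening: 0.002
gripper_force: 0.0
t 30.8 jig TCP mm [-51.3  -0.2  20.2] tip z 42.2 phi -11.05 F jig [ 0.8 -0.6  0.4] q [ 0.3   0.15  2.14 -0.    0.85  2.07]
time: 31.18
tool_pos: [0.4736, 0.174, 0.0194]
tcp_rot: [3.127, -0.302, -0.0]
force: [-2.0, -1.2, 8.1]
opening: 0.004
gripper_force: 3.9
t 31.18 jig TCP mm [-51.1   0.   19.4] tip z 41.4 phi -11.05 F jig [-1.8 -1.6  8.1] q [ 0.3   0.16  2.14 -0.    0.85  2.07]
```

```bash
python3 -m jog '{"translation": [[0,0,0.001],[0,0,0.002],[0,0,0.002]], "roll": [0,0,0], "fingers": [1,1,1]}' 20; python3 j.py;  python3 -m jog '{"translation": [[0,0,-0.02],[0,0,-0.07],[0,0,-0.13],[-0.02,0.06,-0.15],[-0.02,0.12,-0.15],[-0.02,0.18,-0.15],[-0.02,0.2,-0.15],[-0.02,0.2,-0.15]], "roll": [0,0,0,0,0,0,0,0], "fingers": [1,1,1,1,1,1,1,1]}' 20; python3 j.py; python3 - <<'E'
from h import *
t=get_image("top")["color"];s=get_image("side")["color"]
m=np.zeros((600,800,3),np.uint8)
m[:,:400]=grid(t,110,145,80,120,5)
m[:300,400:]=grid(s,175,120,100,75,4)
m[300:,400:]=cv2.resize(t[:,:,::-1],(400,300),interpolation=cv2.INTER_AREA)
cv2.imwrite("pics/final.png",m)
E
```

```text
time: 31.55
tool_pos: [0.4736, 0.174, 0.0191]
tcp_rot: [3.127, -0.302, -0.001]
force: [-8.2, -2.9, 21.2]
opening: 0.003
gripper_force: 10.5
t 31.55 jig TCP mm [-51.1   0.   19.1] tip z 41.1 phi -11.05 F jig [-7.5 -4.5 21.2] q [ 0.3   0.16  2.14 -0.    0.85  2.07]
time: 32.55
tool_pos: [0.4152, -0.0197, 0.1666]
tcp_rot: [-3.126, 0.308, -0.001]
force: [0.2, 0.2, 0.3]
opening: 0.002
gripper_force: 0.0
t 32.55 jig TCP mm [ -71.2 -201.3  166.6] tip z 188.6 phi -11.25 F jig [0.1 0.2 0.3] q [-0.11 -0.21  2.18  0.    1.17  1.66]
```

View pics/final.png

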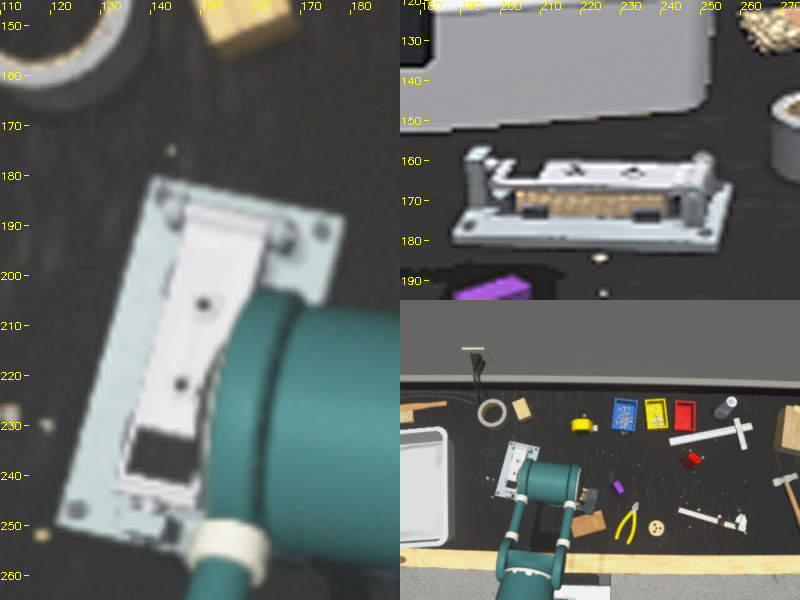

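The side view (top right) shows the cover level and parallel to the base at rows 160–168, under the ball at the post. The blank lies flat beneath it between the blocks at (205–247, 168–175). The tape measure is where it was in the overview. I last saw the offcut in place while carrying the blank, since the arm hides it now. The robot is clear of everything, so I'm handing in.

```bash
python3 -c "
from workcell import *
print(finish_job())"
```

```text
the job is handed in; nothing more can be done
None
```

I laid the blank flat in the nest and pressed the cover past the spring ball until it was level and shut; I handed the job in at about 32.6 s, without touching the tape measure or the small offcut.

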